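# Size crochet hooks on a sliding hole gauge

## Task

Find the crochet hook that fits the pattern: slide the gauge plate by its orange fin until its hole faces the thickest (red) hook and push that hook along its groove until it stops against the plate, then, since it will not go in, do the same with the next thinner (blue) one. Then bring the hole to the thinnest (yellow) hook, which passes, and push it on through until no more than a fingertip's breadth (about two centimetres) of it is left on the side you push from. Never lift a hook out of its groove, leave the red and blue hooks lying in theirs before the plate, and do not disturb the other things on the nightstand.

Things in the scene. Friction and masses are not known exactly. Their poses are not given: they have to be found in the camera images.
- board: walnut gauge board, 352 x 160 mm, fixed. Origin on the nightstand top, at the middle of the gauge plate's track, in the plane of the plate's near face. x is the pushing direction along the grooves, y across them, z up. Three pale wooden V grooves run along x at y = -44, 0 and +44 mm, from x = -205 mm to the plate and on behind it to 126 mm. Which hook lies in which groove changes.
- groove_entry (a point): bottom of the middle groove at its open near end (board x = -205 mm, y = 0), 20 mm above the nightstand. All grooves: walls rise at 30 degrees to a flat rim 25.5 mm above the nightstand, 19 mm wide at the rim. Axes as the board's.
- gauge (a joint): place of the sliding gauge plate along the board's y (m): -0.044, 0, +0.044 put its hole in line with the grooves; range -0.05 to 0.05. About 1 N of friction, stays where left, no detents. The upright aluminium plate crosses all grooves: x = 0 to 10 mm, 230 mm long in y, from 13.5 to 49.5 mm above the nightstand.
- gauge_hole (a point): centre of the round 18.5 mm through hole in the gauge plate, at the plate's near face (the side pushed from), 28.7 mm above the nightstand; its mouth is chamfered by 2 mm. Axes as the board's.
- gauge_fin (a point): centre of the orange upright fin on top of the gauge plate, straight above the hole: 10 mm (board x) by 12 mm (board y), from 49.5 to 81.5 mm above the nightstand; this point is at 65.5 mm.
- hook_red_mid (a point): middle of the axis of the red hook, the thickest: a straight round plastic crochet hook, 25 mm thick, 120 mm long, blunt ends with a 2 mm bevel, loose in one of the grooves before the plate, its axis 34.4 mm above the nightstand. x points along it towards the gauge.
- hook_red_front (a point): centre of the red hook's leading end, the one facing the gauge plate (its tail end is 120 mm behind).
- hook_blue_mid (a point): middle of the axis of the blue hook, the middle: a straight round plastic crochet hook, 20 mm thick, 120 mm long, blunt ends with a 2 mm bevel, loose in one of the grooves before the plate, its axis 31.5 mm above the nightstand. x points along it towards the gauge.
- hook_blue_front (a point): centre of the blue hook's leading end, the one facing the gauge plate (its tail end is 120 mm behind).
- hook_yellow_mid (a point): middle of the axis of the yellow hook, the thinnest: a straight round plastic crochet hook, 15 mm thick, 120 mm long, blunt ends with a 2 mm bevel, loose in one of the grooves before the plate, its axis 28.7 mm above the nightstand. x points along it towards the gauge.
- hook_yellow_front (a point): centre of the yellow hook's leading end, the one facing the gauge plate (its tail end is 120 mm behind).
- teacup_mid (a point): centre of a speckled brown teacup, 80 mm wide, 58 mm tall, with a handle; leave it alone
- bottle_mid (a point): centre of a capped white plastic bottle, 48 mm wide, 95 mm tall; leave it alone
- pill_box_mid (a point): centre of a clear pill dispenser, 45 x 150 x 30 mm (x, y, z); leave it alone
- tweezers: stainless tweezers lying flat, 110 mm long along x, 10 mm high, origin on the nightstand at mid-length; leave it alone
- glasses_case_mid (a point): centre of a blue glasses case, 55 x 150 x 36 mm (x, y, z), behind the hooks' tails; leave it alone
- balm_tin: round aluminium balm tin, 62 mm wide, 26 mm tall, origin under its centre; leave it alone

How it is judged:
By the outcome, as a careful person would: the job done as asked, in the order asked, and still so for the second after the job is handed in, with the robot touching nothing.
It also fails if it takes over 72 s, if anything falls off the work surface, if the arm or the gripper's body presses on something with over 40 N, if the wrist force passes 120 N, or if a joint passes its speed limit or range.

## Robot

A 6-joint arm with a two-finger parallel gripper is mounted at the origin on the work surface. World frame = base frame: x ahead of the robot, y to its left, z up, the work surface at z = 0. Lengths are in m, angles in rad, forces in N, time in s.
With the tool pointing down it reaches from about 0.35 to 0.85 m from the base axis. Payload 8.1 kg.
Tool frame: the origin (TCP) lies between the finger pads; the fingertips stand tips_ahead ahead of it and the grasp point (between the pads) lies 8 mm behind it (tips_ahead is the distance from the TCP to the fingertips, in m); z points along the fingers, x is the direction in which the jaws open and shut, and the axes are right-handed (so a half turn about z gives the same grasp; the last joint's range is limited). The gripper opens to 93 mm and grips with 3 to 60 N. Pads are 15 mm wide; open, the fingers measure 128 mm over their backs; the gripper's body (75 mm by 188 mm) begins 65 mm behind the grasp point.
Start: joints at [-0.085, 0.13, 1.488, -0, 1.523, -0.085], TCP at [0.6, 0, 0.23] pointing down, gripper open.
Joint ranges: [-2.96, 2.96], [-0.89, 2.26], [0.02, 2.5], [-1.34, 4.48], [0, 2.73], [-2.66, 2.66]. Speed limits (rad/s): [2.39, 2.39, 2.79, 3.14, 3.14, 3.14].

## Interface

Orientations are given as a rotation vector (axis times angle).
In Python, from plant import * gives the robot as it stands.
- The arm moves only by the tool play_rows, never from a script. Its argument "increments" is a list that holds one entry, the list of rows, each a list of 4 numbers: the shift along the tool's x, y, z in cm, then the turn about the tool's z in rad. A call has 1 to 5 rows; each row is the pose to reach, as a shift and turn from the pose measured when the call began, along the tool's axes at that moment; what a row does not reach only later rows make up. A row lasts 1/10 s, in which the tool goes at most 50 mm and 8.59 degrees, less where a joint would pass 70% of its speed; a pose out of reach is approached as far as the arm can. A call with a gripper value outside its range is refused whole. "jaw" is the finger opening in cm, from 0 to 9.3, set as the call begins (left out, the last holds). The fingers move at their own pace and stop on an object; "squeeze" is the grip in N (left out, the last holds). Time passes only in rows, so rows that repeat a pose let the fingers close. It gives the time, the measured TCP pose, the force and the opening at its end, in the units of the state.
- read_state(): the state, without advancing time (a new reading comes with each control period).
- read_camera(name): name is "scene" or "side" or "wrist"; returns (picture, depth): 480x640x3 uint8, blue, green, red; 480x640 float32, m along the optical axis (not along the pixel's ray), 0 where there is no reading.
- camera_params(name): a dict with "K" (3x3 intrinsics, pixels), "k1" (the pictures are not rectified: a ray, as slopes to the right and down, at radius r is drawn at 1 + k1 r^2 times it, then the intrinsics apply), "eye" and "orientation" of the camera in the world. Camera axes: x right, y up, looking along -z (the intrinsics and any distortion apply to the point x, -y, -z); pixel columns grow to the right and rows downward; lengths in m; the calibration is good to about 2 mm. A picture is of the moment at which its call begins: read the wrist's pose just before it. camera_params takes no time and is no camera call; for the wrist camera it gives the pose at the moment of the call.
- close_job(): hands the job in, once; it reports no verdict.
The state is a dict: "t": time; "q": joint angles; "dq": joint speeds; "joint_torque": joint torques, N m; "tool_pos": TCP position; "orientation": TCP orientation; "force": force on the tool from outside, world axes, zero at the start; "wrist_torque": the same for the moment, N m; "opening": finger opening in m.
Only numpy, scipy, OpenCV 4.12 (cv2) and the standard library are available. Lean on these libraries where they do the work, as an engineer would, in place of code of your own. Each camera call takes 0.05 s, during which the arm holds its last target.

## Working session

There is one attempt and no reset: what is moved stays moved. The work goes in short steps, Python scripts to look and compute and a tool call to move; the robot and the scene stay as the last step left them, time stands still between calls to the robot, and variables do not carry over. Pictures are saved under pics/ and viewed, and the job is handed in when it is done.

Besides the shell and the picture viewer there is one more tool, called after "Request:" as name(argument=value, ...) on one line, values as JSON. play_rows: Moves the arm, as the interface text tells. Its arguments: {"type":"object","properties":{"increments":{"type":"array"},"jaw":{"type":"number"},"squeeze":{"type":"number"}},"required":["increments"]}

```bash
ls; mkdir -p pics
python3 - <<'E'
from plant import *
import cv2
s=read_state()
print(s)
for n in("scene","side","wrist"):
    p=camera_params(n);print(n,p)
    im,d=read_camera(n);cv2.imwrite(f"pics/{n}0.png",im)
    import numpy as np; np.save(f"pics/{n}0.npy",d)
E
```

```text
pics
{'t': 0.0, 'q': array([-8.53895104e-02,  1.31188665e-01,  1.48930260e+00,  1.45236035e-05,
        1.52296716e+00, -8.53883793e-02]), 'dq': array([-1.35308382e-04,  4.00162701e-04, -5.18735462e-04, -1.21255735e-03,
       -8.94197732e-04, -3.63814768e-05]), 'joint_torque': array([-1.61290725e-03, -5.59853125e+01, -4.91755986e+01,  7.67333270e-02,
        3.59135563e-02, -2.97389461e-04]), 'tool_pos': array([5.99447096e-01, 8.12989292e-05, 2.28558188e-01]), 'orientation': array([-3.14141772e+00,  2.88851041e-06,  2.91796438e-03]), 'force': array([-0.28405059,  0.26175926, -0.8596814 ]), 'wrist_torque': array([ 0.01599443, -0.01712018, -0.02434243]), 'opening': 0.09317478324538993}
scene {'K': array([[527.71489819,   0.        , 320.93085458],
       [  0.        , 527.71489819, 234.67273752],
       [  0.        ,   0.        ,   1.        ]]), 'k1': 0.05213459992873349, 'eye': array([1.20216296, 0.30804207, 0.53487055]), 'orientation': array([0.62251376, 0.93902799, 1.83821523])}
side {'K': array([[498.27420813,   0.        , 320.09148699],
       [  0.        , 498.27420813, 235.21027102],
       [  0.        ,   0.        ,   1.        ]]), 'k1': -0.08132417210252786, 'eye': array([0.52248195, 0.68554953, 0.64595376]), 'orientation': array([ 0.07971933, -1.21928396, -2.80240995])}
wrist {'K': array([[417.42930376,   0.        , 327.14626515],
       [  0.        , 417.42930376, 240.11654005],
       [  0.        ,   0.        ,   1.        ]]), 'k1': -0.0021340564789153944, 'eye': array([0.60123724, 0.07565177, 0.38371742]), 'orientation': array([-2.75767761e-01,  2.02309246e-03, -8.69599053e-05])}
```

View pics/scene0.png

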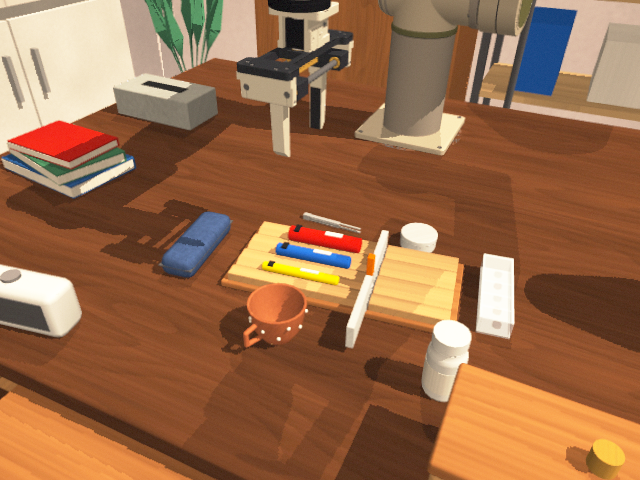

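View pics/side0.png

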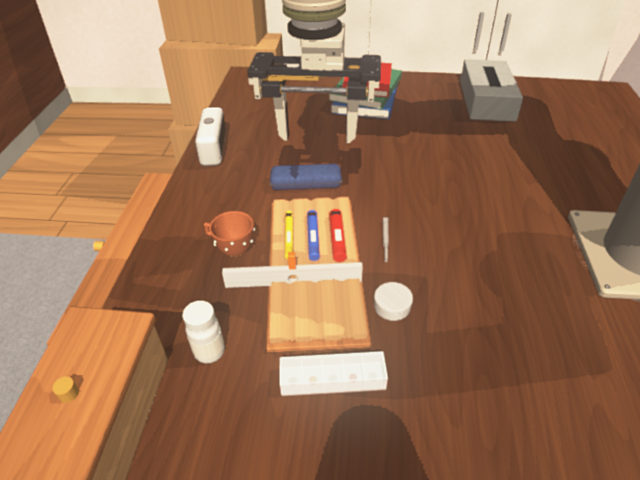

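View pics/wrist0.png

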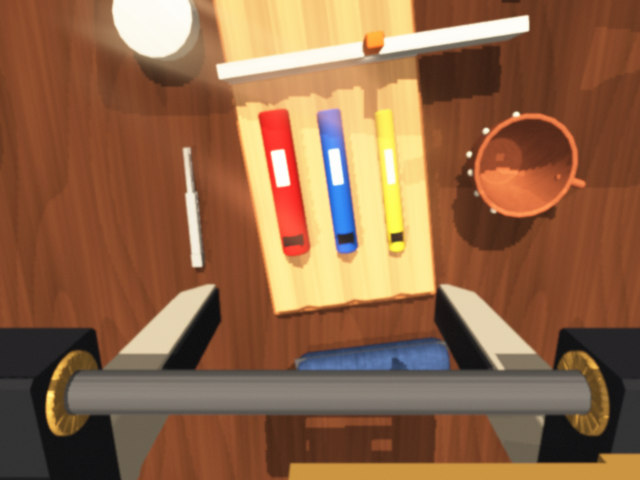

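```bash
cat > h.py <<'E'
import numpy as np, cv2
from scipy.spatial.transform import Rotation as R
def ray(p,uv):
    K=p['K'];x=(uv[0]-K[0,2])/K[0,0];y=(uv[1]-K[1,2])/K[1,1]
    a,b=x,y
    for _ in range(20):
        s=1+p['k1']*(a*a+b*b);a,b=x/s,y/s
    return R.from_rotvec(p['orientation']).apply([a,-b,-1])
def onz(p,uv,z):
    d=ray(p,uv);e=p['eye'];return e+d*(z-e[2])/d[2]
def proj(p,X):
    c=R.from_rotvec(p['orientation']).inv().apply(np.atleast_2d(X)-p['eye'])
    a=c[:,0]/-c[:,2];b=-c[:,1]/-c[:,2];s=1+p['k1']*(a*a+b*b);K=p['K']
    return np.c_[a*s*K[0,0]+K[0,2],b*s*K[1,1]+K[1,2]]
E
python3 - <<'E'
import plant
print([n for n in dir(plant) if not n.startswith('__')])
print(getattr(plant,'tips_ahead',None))
import cv2
im=cv2.imread('pics/wrist0.png')
cv2.imwrite('pics/w0a.png',cv2.resize(im[0:320,200:550],None,fx=2.2,fy=1.85,interpolation=cv2.INTER_CUBIC))
cv2.imwrite('pics/w0b.png',cv2.resize(im[90:270,240:420],None,fx=3.3,fy=3.3,interpolation=cv2.INTER_CUBIC))
cv2.imwrite('pics/w0c.png',cv2.resize(im[5:105,210:540],None,fx=2.4,fy=2.4,interpolation=cv2.INTER_CUBIC))
E
```

```text
['IKError', 'camera_params', 'close_job', 'read_camera', 'read_state', 'tips_ahead']
0.011
```

Run:
```python
import cv2,numpy as np
im=cv2.imread('pics/wrist0.png')
h=cv2.cvtColor(im,cv2.COLOR_BGR2HSV)
for n,r in dict(red=((0,6),(172,180)),blue=((105,130),),yellow=((24,33),),orange=((8,18),)).items():
    m=np.zeros(im.shape[:2],np.uint8)
    for a,b in r: m|=cv2.inRange(h,(a,170,60),(b,255,255))
    m[265:]=0; m[:, :215]=0; m[:,455:]=0
    if n=='orange': m[60:]=0
    k,l,st,c=cv2.connectedComponentsWithStats(m)
    for i in np.argsort(-st[1:,4])[:2]+1: print(n,st[i],c[i])
```

```text
red [ 259  110   50  146 3235] [284.80927357 180.14930448]
blue [ 323  140   32  100 1164] [339.42182131 200.92353952]
blue [342 241  14  10  82] [349.67073171 246.02439024]
yellow [382 176  21  64 431] [392.44083527 213.01856148]
yellow [389 241  16  11 138] [396.57971014 246.07971014]
orange [ 412    0   43   31 1166] [432.69897084  13.28044597]
orange [364  31  20  23 328] [372.93902439  42.75      ]
```

View pics/w0b.png

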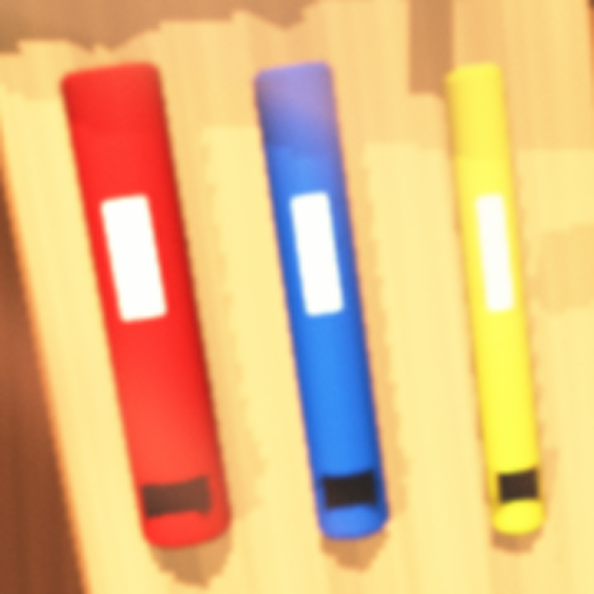

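View pics/w0c.png

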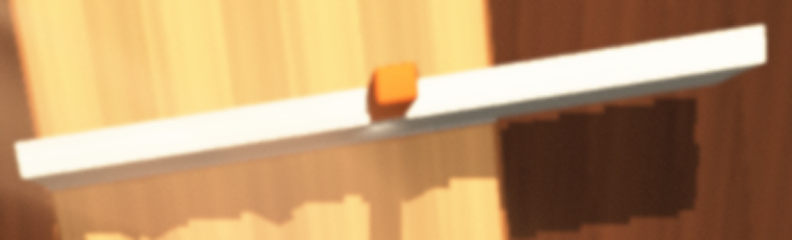

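```bash
cat > fit.py <<'E'
from plant import *
from h import *
p=dict(K=np.array([[417.42930376,0,327.14626515],[0,417.42930376,240.11654005],[0,0,1]]),k1=-0.0021340564789153944,eye=np.array([0.60123724,0.07565177,0.38371742]),orientation=np.array([-2.75767761e-01,2.02309246e-03,-8.69599053e-05]))
b=lambda u,v:(240+u/3.3,90+v/3.3)
c=lambda u,v:(210+u/2.4,5+v/2.4)
L={}
for n,z,f,t in(('red',.0344,(111,74),(187,533)),('blue',.0315,(293,72),(353,528)),('yel',.0287,(473,72),(518,522))):
    F=onz(p,b(*f),z);T=onz(p,b(*t),z);L[n]=(F,T)
    print(n,F,T,np.linalg.norm(F-T),np.degrees(np.arctan2(*(F-T)[:2])))
pc=[onz(p,c(*q),.0495) for q in((15,143),(22,178),(765,25),(767,62))]
print(np.array(pc)); n1=pc[3]-pc[1]; n2=pc[2]-pc[0];print(np.linalg.norm(n1),np.linalg.norm(n2),np.degrees(np.arctan2(n1[1],n1[0])),np.degrees(np.arctan2(n2[1],n2[0])))
fin=onz(p,c(397,85),.0815);print('fin',fin)
E
python3 fit.py
```

```text
red [0.55769688 0.08306198 0.0344    ] [ 0.57378521 -0.03358717  0.0344    ] 0.11775338148139655 -7.85273130458809
blue [0.60186534 0.08356992 0.0315    ] [ 0.61799747 -0.03308169  0.0315    ] 0.11776181197248543 -7.873674450844496
yel [0.64622275 0.08361864 0.0287    ] [ 0.66253055 -0.0322453   0.0287    ] 0.11700596747829303 -8.011725612281744
[[0.51804523 0.11684385 0.0495    ]
 [0.51950143 0.10666463 0.0495    ]
 [0.74619486 0.1497502  0.0495    ]
 [0.74812058 0.13960617 0.0495    ]]
0.2309802167048094 0.23051048232522348 8.19926755129264 8.20725414049705
fin [0.6326533  0.12771114 0.0815    ]
```

Request:
play_rows(increments=[[[1.1,-4.2,2.5,-0.05],[2.2,-8.5,5,-0.1],[3.3,-12.8,8,-0.14],[3.3,-12.8,10,-0.14],[3.3,-12.8,10,-0.14]]], jaw=5.0, squeeze=5)

```text
t: 0.65
tool_pos: [0.6293, 0.1293, 0.1236]
orientation: [3.133, 0.223, -0.015]
force: [-0.3, -0.3, -0.2]
opening: 0.058
```

```bash
cat > st.py <<'E'
from plant import *
from h import *
O=np.array([0.5969,0.1179]);a=np.radians(8.0)
ex=np.array([-np.sin(a),np.cos(a)]);ey=np.array([-np.cos(a),-np.sin(a)])
def B(w): d=np.array(w[:2])-O; return np.array([d@ex,d@ey,w[2]])
def W(bx,by,z): return np.r_[O+bx*ex+by*ey,z]
def st():
    s=read_state();r=R.from_rotvec(s['orientation']).as_matrix()
    t=s['tool_pos'];tip=t+r[:,2]*tips_ahead
    print('t %.2f'%s['t'],'pos',t.round(4),'board(mm)',(B(t)*1e3).round(1),'tipz %.1f'%(tip[2]*1e3),'F',s['force'].round(1),'yaw %.2f'%np.degrees(np.arctan2(r[1,0],r[0,0])),'open %.1f'%(s['opening']*1e3),'tilt',r[:2,2].round(4))
    return s
def pic(n,out):
    p=camera_params(n);im,d=read_camera(n);cv2.imwrite('pics/'+out,im);return p,im
if __name__=='__main__':
    import sys
    st()
    for n in sys.argv[2:]: pic(n,n+sys.argv[1]+'.png')
E
python3 st.py 1 wrist side
```

```text
t 0.65 pos [0.6293 0.1293 0.1236] board(mm) [  6.8 -33.6 123.6] tipz 112.6 F [-0.3 -0.3 -0.2] yaw 8.16 open 58.0 tilt [-0.0096 -0.0009]
```

View pics/wrist1.png

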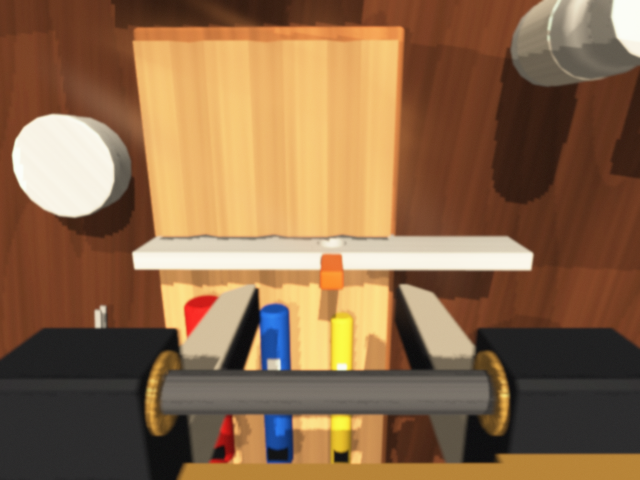

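View pics/side1.png

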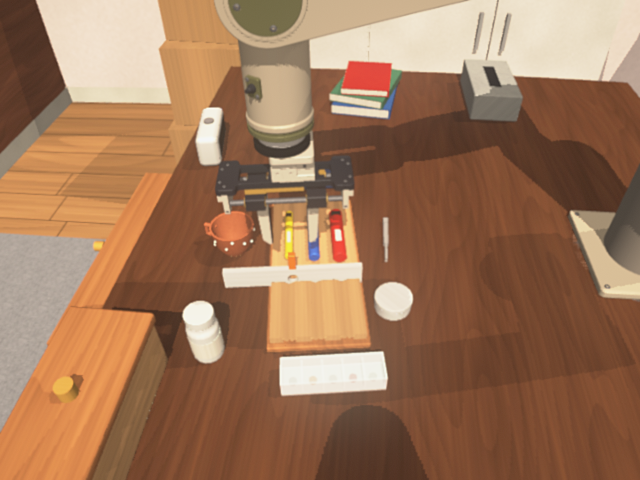

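Run:
```python
from st import *
p=camera_params('wrist')
s=st()
print(p['eye'])
for uv,z in(((332,281),.0815),((332,256),.0495),((535,250),.0495),((133,250),.0495),((275,310),.0315),((278,445),.0315),((342,320),.0287),((342,445),.0287)): print(uv,(B(onz(p,uv,z))*1e3).round(1))
```

```text
t 0.75 pos [0.6319 0.1277 0.1284] board(mm) [  4.8 -36.  128.4] tipz 117.4 F [ 0.4 -1.1  0.2] yaw 8.02 open 51.8 tilt [-0.0031 -0.0004]
[0.62323173 0.20261511 0.28347151]
(332, 281) [  1.1 -39.7  81.5]
(332, 256) [  4.3 -40.   49.5]
(535, 250) [   8.1 -158.9   49.5]
(133, 250) [ 7.9 77.  49.5]
(275, 310) [-39.   -2.7  31.5]
(278, 445) [-146.4   -1.2   31.5]
(342, 320) [-47.6 -47.   28.7]
(342, 445) [-148.8  -48.    28.7]
```

Request:
play_rows(increments=[[[0.1,0,3,0],[0.1,0,6.1,0],[0.1,0,6.1,0],[0.1,0,6.1,0],[0.1,0,6.1,0]]])

```text
t: 1.25
tool_pos: [0.6346, 0.1274, 0.0707]
orientation: [3.134, 0.218, 0.002]
force: [-0.8, -0.2, 0.9]
opening: 0.0499
```

```bash
python3 st.py 2 wrist scene
```

```text
t 1.25 pos [0.6346 0.1274 0.0707] board(mm) [  4.2 -38.7  70.7] tipz 59.7 F [-0.8 -0.2  0.9] yaw 7.97 open 49.9 tilt [0.001 0.   ]
```

View pics/wrist2.png

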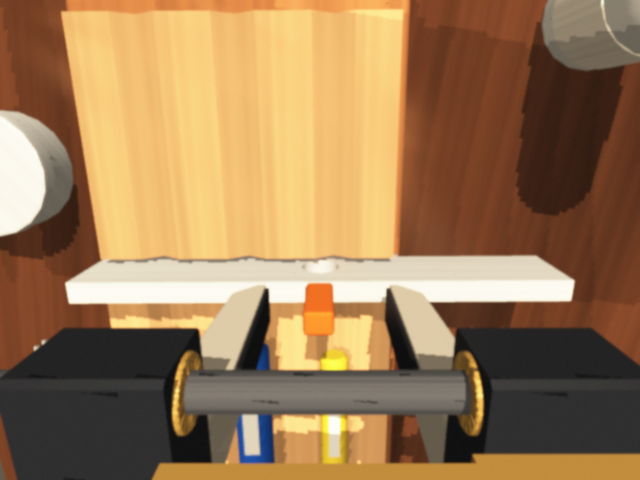

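View pics/scene2.png

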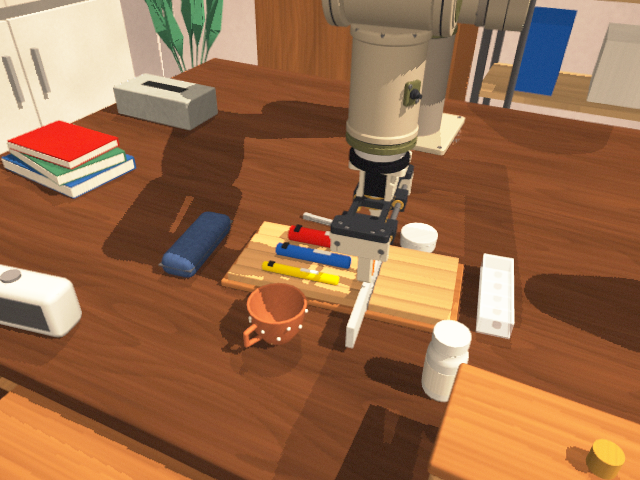

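Request:
play_rows(increments=[[[0,0,0.3,0],[0,0,0.3,0],[0,0,0.3,0],[0,0,0.3,0],[0,0,0.3,0]]], jaw=0.9, squeeze=6)

```text
t: 1.85
tool_pos: [0.6343, 0.1278, 0.0672]
orientation: [3.134, 0.219, 0.001]
force: [0.4, 0.1, 0.4]
opening: 0.0147
```

```bash
python3 st.py 3 wrist
```

```text
t 1.85 pos [0.6343 0.1278 0.0672] board(mm) [  4.6 -38.4  67.2] tipz 56.2 F [0.4 0.1 0.4] yaw 8.00 open 14.7 tilt [ 0.0005 -0.    ]
```

View pics/wrist3.png

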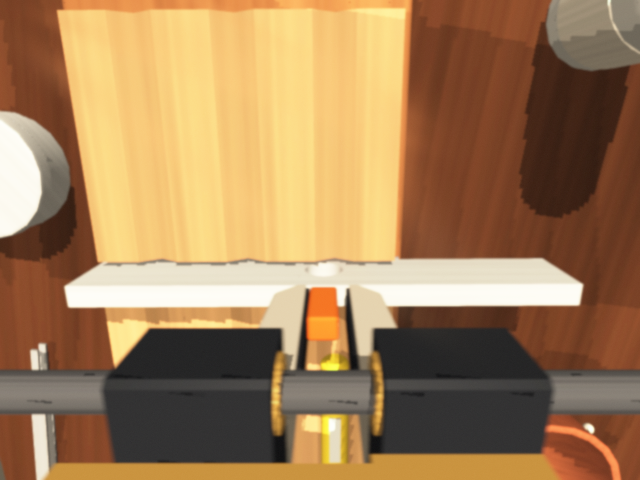

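Request:
play_rows(increments=[[[0,0,0,0],[0,0,0,0],[-1.5,0,0,0],[-3,0,0,0],[-4.5,0,0,0]]])

```text
t: 2.4
tool_pos: [0.5897, 0.1213, 0.0673]
orientation: [3.134, 0.219, 0.002]
force: [1.2, -1.0, 1.0]
opening: 0.0116
```

Request:
play_rows(increments=[[[-1.1,0,0,0],[-2.5,0,0,0],[-3.5,0,0,0],[-3.5,0,0,0],[-3.5,0,0,0]]])

```text
t: 2.9
tool_pos: [0.5549, 0.1163, 0.0672]
orientation: [3.134, 0.219, 0.002]
force: [-0.9, -1.6, -1.4]
opening: 0.0121
```

```bash
python3 st.py 4 wrist
```

```text
t 2.90 pos [0.5549 0.1163 0.0672] board(mm) [ 4.2 41.8 67.2] tipz 56.2 F [-0.9 -1.6 -1.4] yaw 8.00 open 12.1 tilt [ 0.0012 -0.0003]
```

View pics/wrist4.png

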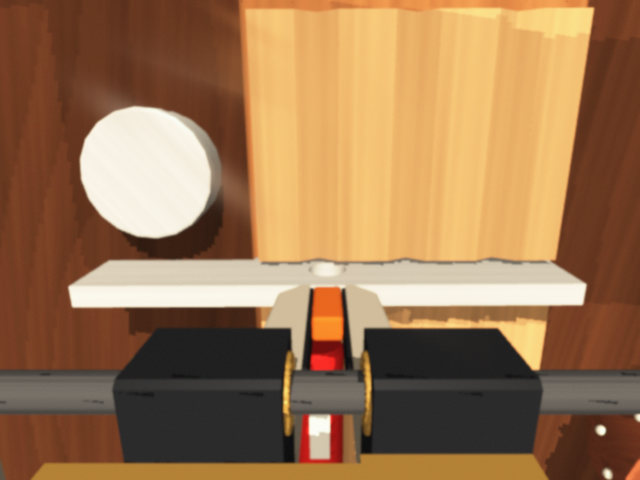

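Run:
```python
from st import *
p=camera_params('wrist')
s=st()
im=cv2.imread('pics/wrist4.png')
cv2.imwrite('pics/w4c.png',cv2.resize(im[230:470,220:440],None,fx=3,fy=2.5,interpolation=cv2.INTER_CUBIC))
for uv,z in(((328,316),.0815),((327,357),.0344),((319.5,425),.0469),((243,10),.0255),((260,260),.0255),((592,10),.0255),((556,260),.0255)): print(uv,(B(onz(p,uv,z))*1e3).round(1))
for by in(44,0,-44):print(proj(p,[W(.011,by/1e3,.0255),W(.12,by/1e3,.0255)]).round(1).tolist())
```

```text
t 2.95 pos [0.5552 0.1163 0.0673] board(mm) [ 4.2 41.5 67.3] tipz 56.3 F [-0.4 -0.1 -0.3] yaw 8.00 open 11.8 tilt [ 0.0013 -0.0003]
(328, 316) [10.7 39.9 81.5]
(327, 357) [-35.3  40.2  34.4]
(319.5, 425) [-66.   44.   46.9]
(243, 10) [125.3  75.7  25.5]
(260, 260) [13.7 73.5 25.5]
(592, 10) [125.4 -72.3  25.5]
(556, 260) [ 13.6 -73.7  25.5]
[[319.4, 265.1], [318.0, 23.8]]
[[407.7, 265.0], [420.9, 23.8]]
[[495.9, 264.9], [523.7, 23.9]]
```

View pics/w4c.png

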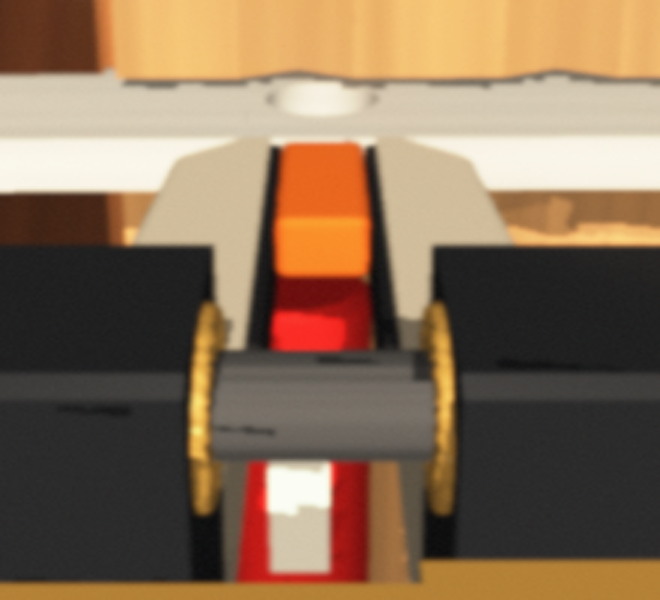

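Run:
```python
from st import *
p=camera_params('wrist')
for uv,z in(((327.7,327),.0815),((321.3,460),.0344),((321.3,460),.0440),((327,264),.038)): print(uv,(B(onz(p,uv,z))*1e3).round(1))
```

```text
(327.7, 327) [ 6.2 40.  81.5]
(321.3, 460) [-99.3  43.4  34.4]
(321.3, 460) [-90.2  43.2  44. ]
(327, 264) [15.9 40.2 38. ]
```

Request:
play_rows(increments=[[[-0.2,0,0,0],[-0.33,0,0,0],[-0.33,0,0,0],[-0.33,0,0,0]]])

```text
t: 3.35
tool_pos: [0.5521, 0.1159, 0.0673]
orientation: [3.134, 0.219, 0.002]
force: [1.3, 0.2, -0.8]
opening: 0.0118
```

```bash
python3 st.py 5 wrist side
python3 - <<'E'
import cv2
im=cv2.imread('pics/wrist5.png')
cv2.imwrite('pics/w5c.png',cv2.resize(im[230:470,220:440],None,fx=3,fy=2.5,interpolation=cv2.INTER_CUBIC))
im=cv2.imread('pics/side5.png')
cv2.imwrite('pics/s5c.png',cv2.resize(im[180:360,200:420],None,fx=3.3,fy=3.3,interpolation=cv2.INTER_CUBIC))
E
```

```text
t 3.35 pos [0.5521 0.1159 0.0673] board(mm) [ 4.2 44.7 67.3] tipz 56.3 F [ 1.3  0.2 -0.8] yaw 8.00 open 11.8 tilt [ 0.0015 -0.0003]
```

View pics/w5c.png

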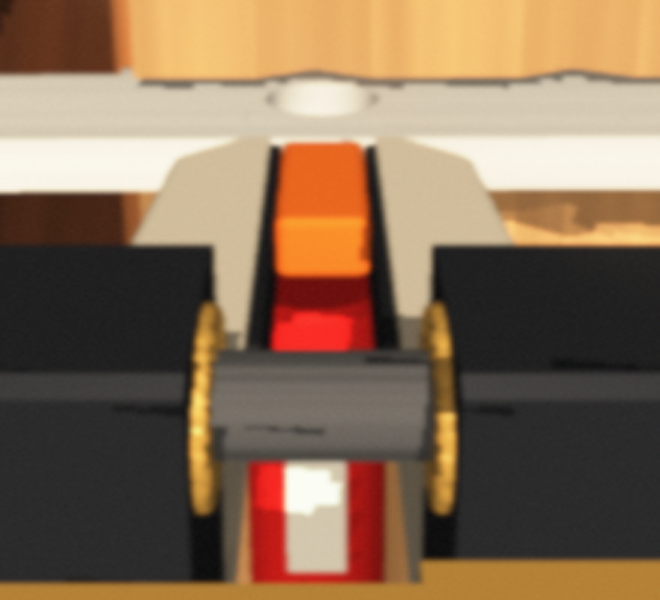

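View pics/s5c.png

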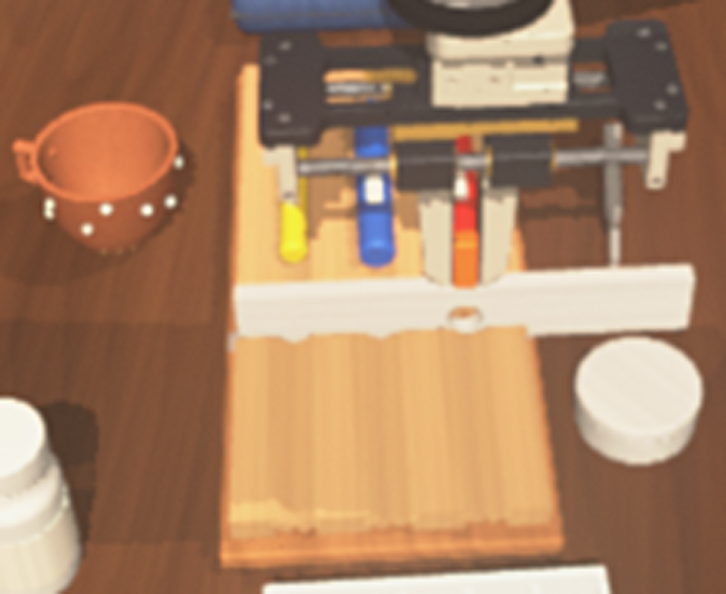

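Request:
play_rows(increments=[[[0,0,0,0],[0,0,0,0],[0,0,-0.5,0],[0,0,-3,0],[0,0,-5,0]]], jaw=2.2)

```text
t: 3.95
tool_pos: [0.5518, 0.1159, 0.1182]
orientation: [3.134, 0.219, 0.001]
force: [0.4, -0.7, -0.2]
opening: 0.0218
```

```bash
python3 st.py 6
python3 - <<'E'
from h import *
exec(open('fit.py').read().split('L={}')[0].replace('from plant import *',''))
from st import B
for uv in((300,362),(445,343),(372,350)):print((B(onz(p,uv,.036))*1e3).round(1),(B(onz(p,uv,.02))*1e3).round(1))
E
```

```text
t 3.95 pos [0.5518 0.1159 0.1182] board(mm) [  4.3  45.  118.2] tipz 107.2 F [ 0.4 -0.7 -0.2] yaw 8.00 open 21.8 tilt [ 0.0009 -0.0003]
[-254.6   58.1   36. ] [-264.4   60.7   20. ]
[-253.5  -78.7   36. ] [-263.2  -82.4   20. ]
[-251.4  -10.6   36. ] [-261.   -11.2   20. ]
```

Request:
play_rows(increments=[[[0,4.5,0,0],[0,9,0,0],[0,13.5,0,0],[0,17.9,0,0],[0,17.9,0,0]]], jaw=0)

```text
t: 4.45
tool_pos: [0.5772, -0.0664, 0.119]
orientation: [3.132, 0.212, 0.003]
force: [-0.5, 1.1, 0.7]
opening: 0.0006
```

```bash
python3 st.py 7 wrist side
```

```text
t 4.45 pos [ 0.5772 -0.0664  0.119 ] board(mm) [-179.8   45.1  119. ] tipz 108.0 F [-0.5  1.1  0.7] yaw 7.73 open 0.6 tilt [ 0.0021 -0.0022]
```

View pics/wrist7.png

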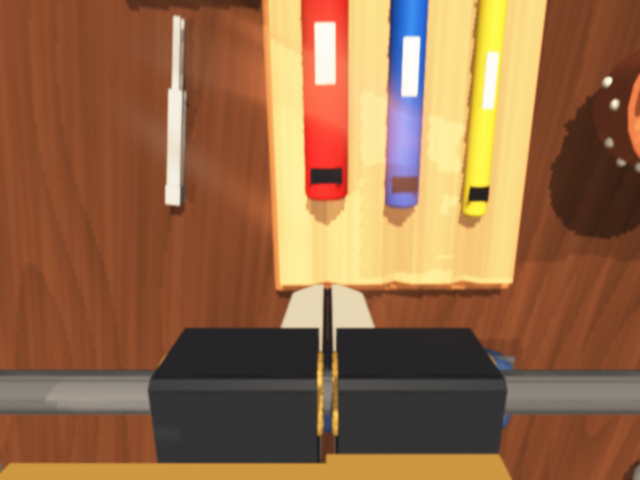

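View pics/side7.png

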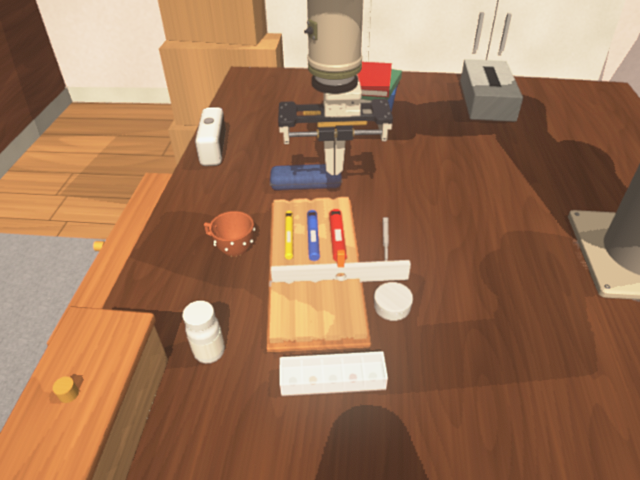

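Request:
play_rows(increments=[[[0,-0.2,2.5,0],[0,-0.3,5,0],[0,-0.3,7.5,0],[0,-0.3,7.9,0],[0,-0.3,7.9,0]]])

```text
t: 5.05
tool_pos: [0.5755, -0.0577, 0.0389]
orientation: [-3.133, -0.217, 0.002]
force: [-0.2, -0.0, -0.0]
opening: 0.0005
```

```bash
python3 st.py 8 wrist side
```

```text
t 5.05 pos [ 0.5755 -0.0577  0.0389] board(mm) [-171.    45.7   38.9] tipz 27.9 F [-0.2 -0.  -0. ] yaw 7.94 open 0.5 tilt [-0.0012  0.0008]
```

View pics/wrist8.png

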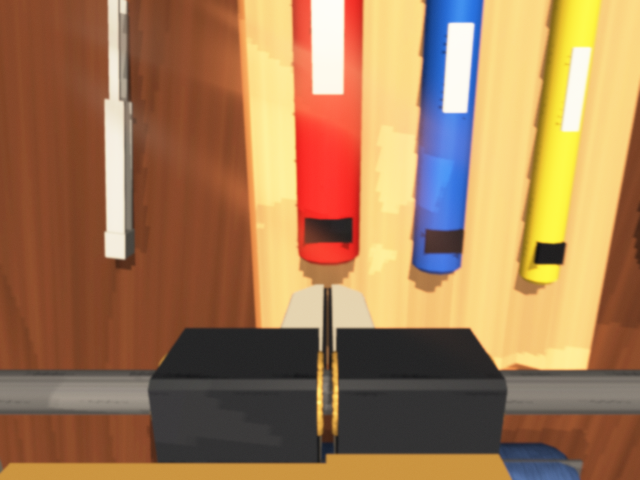

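View pics/side8.png

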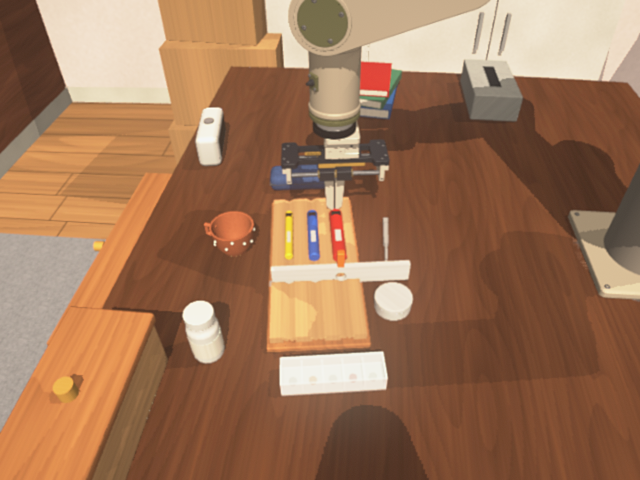

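Request:
play_rows(increments=[[[0.1,-0.5,0,0],[0.1,-0.9,0,0],[0.1,-1.3,0,0],[0.1,-1.7,0,0],[0.1,-2.1,0,0]]])

```text
t: 5.65
tool_pos: [0.5754, -0.0373, 0.0412]
orientation: [3.134, 0.217, 0.005]
force: [0.7, -0.0, -0.3]
opening: 0.0005
```

Request:
play_rows(increments=[[[0,-0.6,0,0],[0,-0.9,0,0],[0,-1.2,0,0],[0,-1.4,0,0],[0,-1.4,0,0]]])

```text
t: 6.15
tool_pos: [0.5734, -0.0232, 0.0411]
orientation: [3.134, 0.217, 0.004]
force: [0.8, -0.7, -1.0]
opening: 0.0006
```

```bash
python3 st.py 9 wrist side
python3 - <<'E'
import cv2
im=cv2.imread('pics/side9.png')
cv2.imwrite('pics/s9c.png',cv2.resize(im[180:360,200:420],None,fx=3.3,fy=3.3,interpolation=cv2.INTER_CUBIC))
E
```

```text
t 6.15 pos [ 0.5734 -0.0232  0.0411] board(mm) [-136.4   42.9   41.1] tipz 30.1 F [ 0.8 -0.7 -1. ] yaw 7.93 open 0.6 tilt [ 0.0028 -0.0001]
```

View pics/s9c.png

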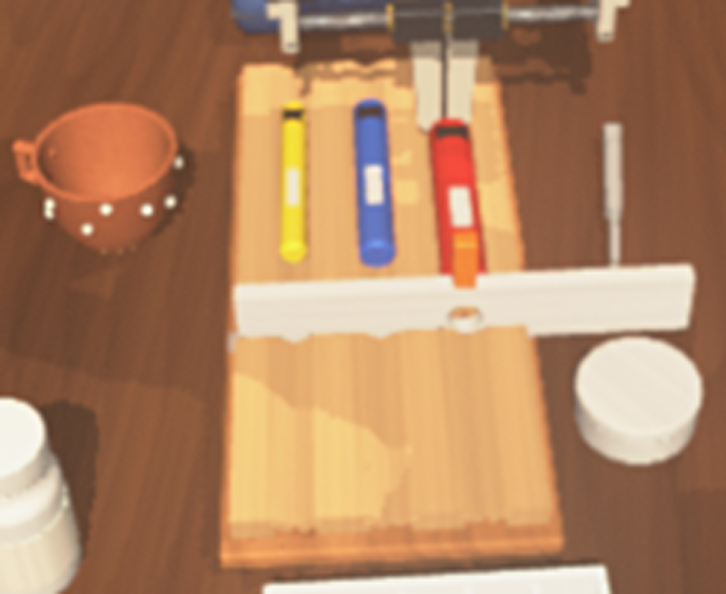

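View pics/wrist9.png

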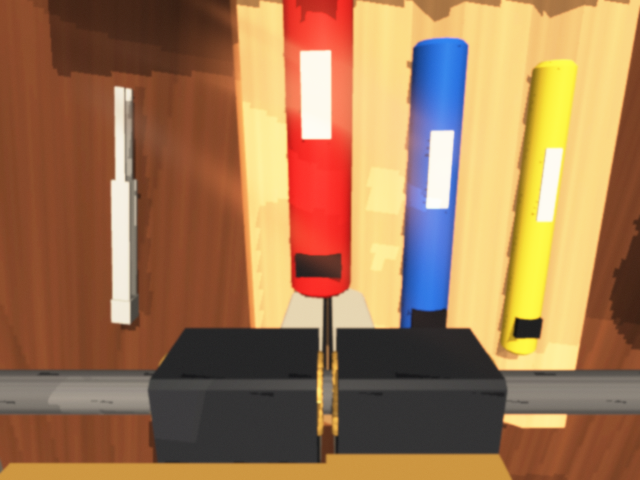

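Request:
play_rows(increments=[[[-0.1,-0.2,0,0],[-0.15,-0.4,0,0],[-0.15,-0.6,0,0],[-0.15,-0.7,0,0],[-0.15,-0.7,0,0]]])

```text
t: 6.75
tool_pos: [0.571, -0.0165, 0.0411]
orientation: [3.134, 0.217, 0.004]
force: [-0.2, 0.2, 0.1]
opening: 0.0005
```

Request:
play_rows(increments=[[[0,-0.1,0,0],[0,-0.2,0,0],[0,-0.2,0,0]]])

```text
t: 7.05
tool_pos: [0.571, -0.0156, 0.0413]
orientation: [3.132, 0.217, 0.005]
force: [0.4, -6.2, -0.7]
opening: 0.0006
```

```bash
python3 st.py 10
```

```text
t 7.05 pos [ 0.571  -0.0156  0.0413] board(mm) [-128.6   44.3   41.3] tipz 30.3 F [ 0.4 -6.2 -0.7] yaw 7.92 open 0.6 tilt [ 0.0034 -0.0019]
```

```bash
python3 st.py 10 side
python3 - <<'E'
import cv2
im=cv2.imread('pics/side10.png')
cv2.imwrite('pics/s10c.png',cv2.resize(im[180:300,240:400],None,fx=4.5,fy=4.5,interpolation=cv2.INTER_CUBIC))
E
```

```text
t 7.05 pos [ 0.571  -0.0156  0.0413] board(mm) [-128.6   44.3   41.3] tipz 30.3 F [ 0.4 -6.2 -0.7] yaw 7.92 open 0.6 tilt [ 0.0034 -0.0019]
```

View pics/s10c.png

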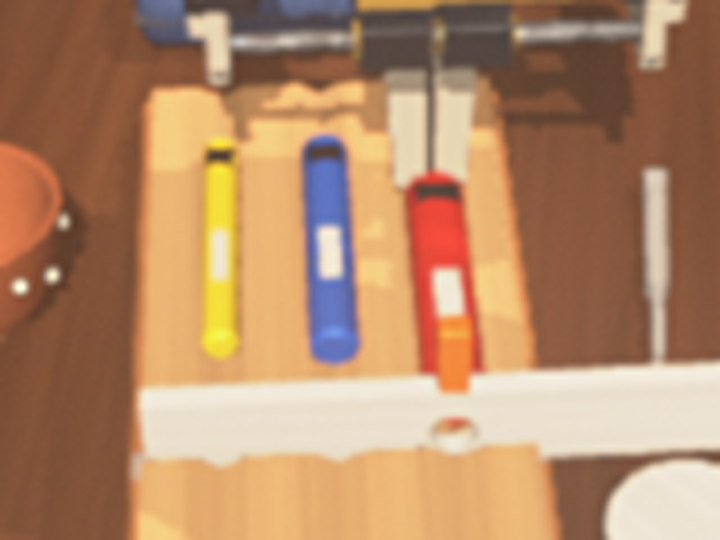

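Request:
play_rows(increments=[[[0,0.5,0,0],[0,1,0,0],[0,1,-3,0],[0,1,-6,0],[0,1,-7.7,0]]])

```text
t: 7.6
tool_pos: [0.5732, -0.0257, 0.1209]
orientation: [3.132, 0.216, 0.009]
force: [0.9, -0.5, -0.5]
opening: 0.0006
```

Request:
play_rows(increments=[[[0,-4,0,0],[0,-8,0,0],[0,-12,0,0],[0,-14.3,0,0],[0,-14.3,0,0]]], jaw=3.5)

```text
t: 8.1
tool_pos: [0.5529, 0.1187, 0.1205]
orientation: [3.133, 0.222, 0.009]
force: [0.1, -0.4, 0.4]
opening: 0.0335
```

```bash
python3 st.py 11 wrist; sleep 0; python3 st.py 11
```

```text
t 8.10 pos [0.5529 0.1187 0.1205] board(mm) [  6.9  43.4 120.5] tipz 109.5 F [ 0.1 -0.4  0.4] yaw 8.09 open 33.5 tilt [ 0.0059 -0.0007]
t 8.15 pos [0.5532 0.1171 0.1205] board(mm) [  5.2  43.3 120.5] tipz 109.5 F [-0.3 -1.6  0.5] yaw 8.05 open 34.2 tilt [ 0.006  -0.0017]
```

View pics/wrist11.png

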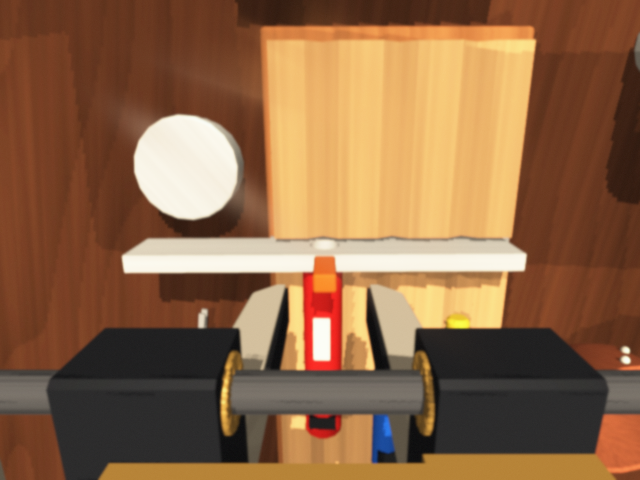

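Request:
play_rows(increments=[[[-0.1,0,2.5,0],[-0.1,0,5.3,0],[-0.1,0,5.3,0],[-0.1,0,5.3,0]]])

```text
t: 8.55
tool_pos: [0.5522, 0.1158, 0.0673]
orientation: [3.132, 0.219, 0.006]
force: [0.7, 0.4, -0.2]
opening: 0.035
```

Request:
play_rows(increments=[[[0,0,0,0],[0,0,0,0],[0,0,0,0],[0,0,0,0],[0,0,0,0]]], jaw=0.9)

```text
t: 9.05
tool_pos: [0.5529, 0.1157, 0.0683]
orientation: [3.131, 0.219, 0.009]
force: [-0.6, -1.8, 4.8]
opening: 0.0121
```

```bash
python3 st.py 12
```

```text
t 9.05 pos [0.5529 0.1157 0.0683] board(mm) [ 4.  43.9 68.3] tipz 57.3 F [-0.6 -1.8  4.8] yaw 7.99 open 12.1 tilt [ 0.0058 -0.0021]
```

Request:
play_rows(increments=[[[1,0,0,0],[2.2,0,0,0],[3.4,0,0,0],[4.3,0,0,0],[4.3,0,0,0]]])

```text
t: 9.55
tool_pos: [0.5964, 0.122, 0.0683]
orientation: [3.132, 0.219, 0.009]
force: [0.3, 0.7, -0.4]
opening: 0.0118
```

Request:
play_rows(increments=[[[0,0,0,0],[0,0,0,0]]])

```text
t: 9.75
tool_pos: [0.5963, 0.122, 0.0683]
orientation: [3.132, 0.219, 0.01]
force: [1.0, -0.0, -0.8]
opening: 0.0115
```

```bash
python3 st.py 13 wrist;python3 - <<'E'
import cv2
im=cv2.imread('pics/wrist13.png')
cv2.imwrite('pics/w13c.png',cv2.resize(im[230:470,220:440],None,fx=3,fy=2.5,interpolation=cv2.INTER_CUBIC))
E
```

```text
t 9.75 pos [0.5963 0.122  0.0683] board(mm) [ 4.2  0.  68.3] tipz 57.3 F [ 1.  -0.  -0.8] yaw 8.00 open 11.5 tilt [ 0.0063 -0.0018]
```

View pics/w13c.png

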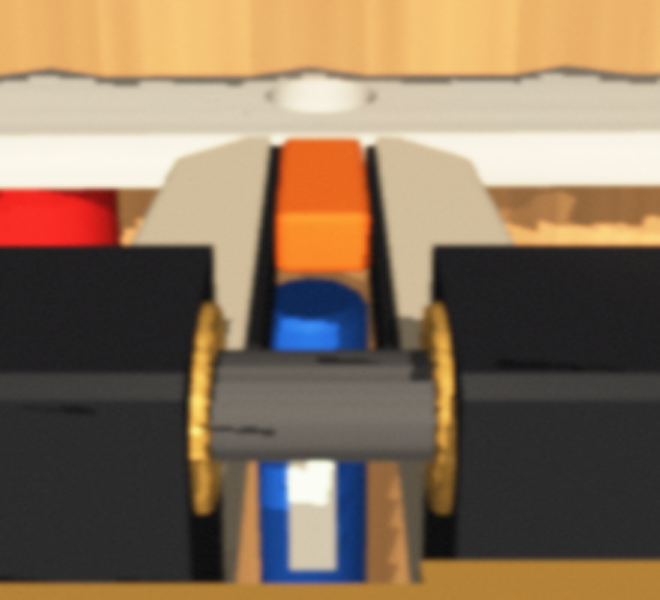

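Request:
play_rows(increments=[[[-0.15,0,0,0],[-0.18,0,0,0],[-0.18,0,0,0]]])

```text
t: 10.1
tool_pos: [0.5941, 0.1217, 0.0684]
orientation: [3.132, 0.219, 0.009]
force: [-0.6, -0.4, 0.7]
opening: 0.012
```

```bash
python3 st.py 14 wrist;python3 - <<'E'
import cv2
im=cv2.imread('pics/wrist14.png')
cv2.imwrite('pics/w14c.png',cv2.resize(im[230:470,220:440],None,fx=3,fy=2.5,interpolation=cv2.INTER_CUBIC))
E
```

```text
t 10.10 pos [0.5941 0.1217 0.0684] board(mm) [ 4.1  2.2 68.4] tipz 57.4 F [-0.6 -0.4  0.7] yaw 8.00 open 12.0 tilt [ 0.006  -0.0018]
```

View pics/w14c.png

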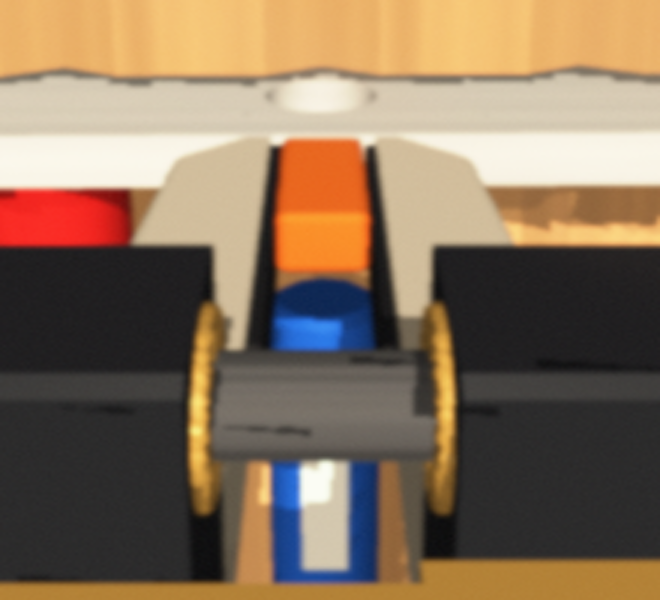

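Request:
play_rows(increments=[[[0,0,0,0],[0,0,0,0],[0,0,-0.5,0],[0,0,-3,0],[0,0,-5,0]]], jaw=2.2)

```text
t: 10.65
tool_pos: [0.5937, 0.1218, 0.1192]
orientation: [3.132, 0.219, 0.008]
force: [0.7, 0.9, 0.5]
opening: 0.0219
```

Request:
play_rows(increments=[[[0,4.5,0,0],[0,9,0,0],[0,13.5,0,0],[0,17.7,0,0],[0,17.7,0,0]]], jaw=0)

```text
t: 11.15
tool_pos: [0.6189, -0.0588, 0.1203]
orientation: [3.13, 0.211, 0.01]
force: [-0.6, 0.9, 0.2]
opening: 0.0006
```

Request:
play_rows(increments=[[[0,0,2.5,0],[0,0,4,0],[0,0,4,0]]])

```text
t: 11.45
tool_pos: [0.6167, -0.0579, 0.0771]
orientation: [3.132, 0.212, 0.001]
force: [-0.4, -0.1, -0.2]
opening: 0.0007
```

```bash
python3 st.py 15 wrist
```

```text
t 11.45 pos [ 0.6167 -0.0579  0.0771] board(mm) [-176.9    4.9   77.1] tipz 66.1 F [-0.4 -0.1 -0.2] yaw 7.74 open 0.7 tilt [ 0.0009 -0.0026]
```

View pics/wrist15.png

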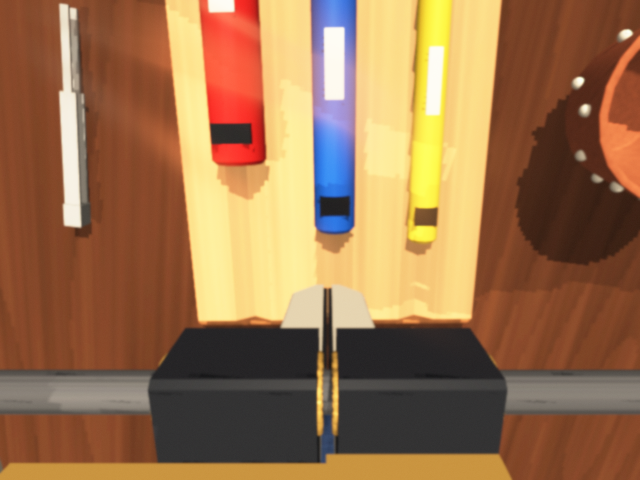

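Request:
play_rows(increments=[[[0.3,0.1,2,0],[0.3,0.1,3.6,0],[0.3,0.1,3.6,0],[0.3,0.1,3.6,0]]])

```text
t: 11.9
tool_pos: [0.6205, -0.0581, 0.0426]
orientation: [3.131, 0.214, 0.003]
force: [0.2, 0.5, 0.1]
opening: 0.0004
```

```bash
python3 st.py 16 wrist
```

```text
t 11.90 pos [ 0.6205 -0.0581  0.0426] board(mm) [-177.6    1.1   42.6] tipz 31.6 F [0.2 0.5 0.1] yaw 7.80 open 0.4 tilt [ 0.0019 -0.0028]
```

View pics/wrist16.png

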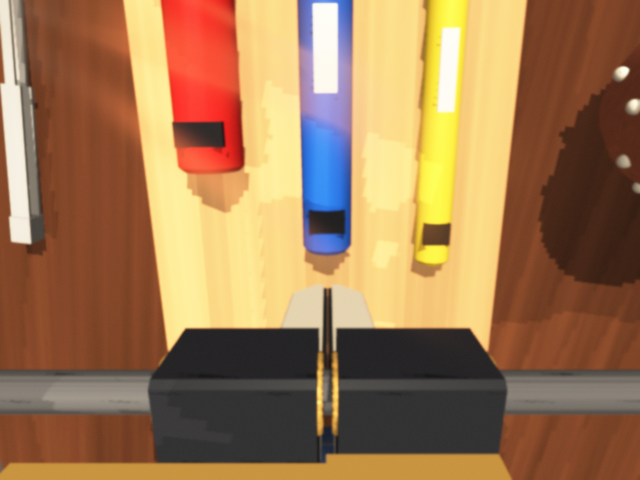

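Request:
play_rows(increments=[[[0,-0.6,0.15,0],[0,-1.0,0.15,0],[0,-1.4,0.15,0],[0,-1.8,0.15,0],[0,-2.2,0.15,0]]])

```text
t: 12.45
tool_pos: [0.6182, -0.0362, 0.042]
orientation: [3.131, 0.213, 0.005]
force: [-0.5, 0.8, 1.0]
opening: 0.0005
```

Request:
play_rows(increments=[[[0,-0.5,0,0],[0,-0.9,0,0],[0,-1.3,0,0],[0,-1.7,0,0],[0,-1.7,0,0]]])

```text
t: 12.95
tool_pos: [0.6158, -0.0187, 0.0418]
orientation: [3.131, 0.214, 0.005]
force: [-1.0, 0.4, -0.1]
opening: 0.0007
```

```bash
python3 st.py 17
```

```text
t 12.95 pos [ 0.6158 -0.0187  0.0418] board(mm) [-137.9    0.3   41.8] tipz 30.8 F [-1.   0.4 -0.1] yaw 7.83 open 0.7 tilt [ 0.0034 -0.003 ]
```

Request:
play_rows(increments=[[[-0.1,-0.25,0,0],[-0.1,-0.5,0,0],[-0.1,-0.7,0,0],[-0.1,-0.8,0,0],[-0.1,-0.8,0,0]]])

```text
t: 13.45
tool_pos: [0.6137, -0.0108, 0.0418]
orientation: [3.131, 0.214, 0.005]
force: [0.7, -0.1, 0.7]
opening: 0.0002
```

Request:
play_rows(increments=[[[0,-0.1,0,0],[0,-0.2,0,0],[0,-0.2,0,0]]])

```text
t: 13.75
tool_pos: [0.6135, -0.0094, 0.0419]
orientation: [3.13, 0.214, 0.005]
force: [0.8, -4.2, 0.8]
opening: 0.0003
```

```bash
python3 st.py 18 side wrist
python3 - <<'E'
import cv2
im=cv2.imread('pics/side18.png')
cv2.imwrite('pics/s18c.png',cv2.resize(im[180:300,240:400],None,fx=4.5,fy=4.5,interpolation=cv2.INTER_CUBIC))
E
```

```text
t 13.75 pos [ 0.6135 -0.0094  0.0419] board(mm) [-128.3    1.3   41.9] tipz 30.9 F [ 0.8 -4.2  0.8] yaw 7.83 open 0.3 tilt [ 0.0037 -0.0038]
```

View pics/s18c.png

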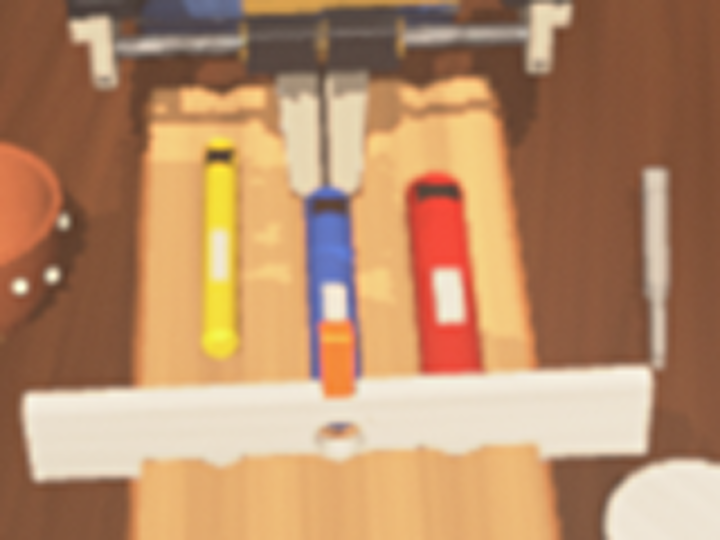

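View pics/wrist18.png

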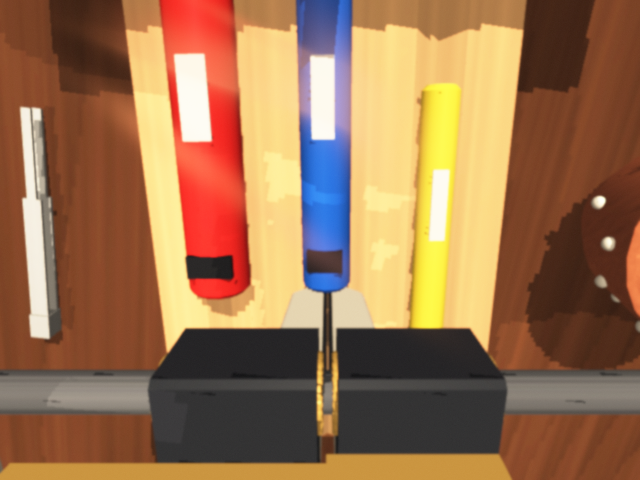

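Request:
play_rows(increments=[[[0,-0.2,0,0],[0,-0.25,0,0],[0,-0.25,0,0]]])

```text
t: 14.15
tool_pos: [0.6138, -0.0089, 0.0423]
orientation: [3.128, 0.213, 0.007]
force: [1.8, -11.0, -0.7]
opening: 0.0007
```

```bash
python3 st.py 18
```

```text
t 14.15 pos [ 0.6138 -0.0089  0.0423] board(mm) [-127.9    1.    42.3] tipz 31.3 F [  1.8 -11.   -0.7] yaw 7.79 open 0.7 tilt [ 0.0049 -0.0065]
```

Request:
play_rows(increments=[[[0,0.5,0,0],[0,1,0,0],[0,1,-3,0],[0,1,-6,0],[0,1,-7.7,0]]])

```text
t: 14.65
tool_pos: [0.6159, -0.0182, 0.122]
orientation: [3.128, 0.213, 0.011]
force: [0.1, 0.0, 1.1]
opening: 0.0008
```

Request:
play_rows(increments=[[[0,-4,0,0],[0,-8,0,0],[0,-12,0,0],[-0.1,-14.2,0,0],[-0.1,-14.2,0,0]]], jaw=3.5)

```text
t: 15.15
tool_pos: [0.5947, 0.1255, 0.1206]
orientation: [3.128, 0.219, 0.01]
force: [-1.1, -0.4, 0.2]
opening: 0.0335
```

```bash
python3 st.py 19 wrist; python3 st.py 19
```

```text
t 15.15 pos [0.5947 0.1255 0.1206] board(mm) [  7.9   1.2 120.6] tipz 109.6 F [-1.1 -0.4  0.2] yaw 8.01 open 33.5 tilt [ 0.0069 -0.005 ]
t 15.20 pos [0.5951 0.1237 0.1206] board(mm) [  6.    1.  120.6] tipz 109.6 F [ 0.8 -0.5  0.1] yaw 7.96 open 34.5 tilt [ 0.0072 -0.0059]
```

View pics/wrist19.png

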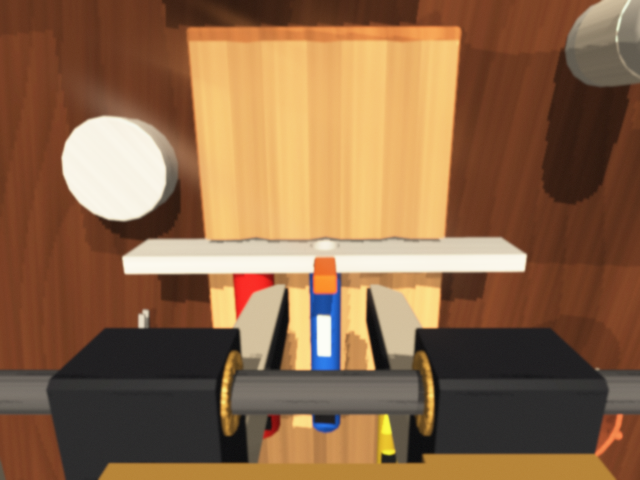

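Request:
play_rows(increments=[[[-0.1,0,2.5,0],[-0.1,0,5.2,0],[-0.1,0,5.2,0],[-0.1,0,5.2,0]]])

```text
t: 15.6
tool_pos: [0.5941, 0.1222, 0.0682]
orientation: [3.128, 0.216, 0.008]
force: [0.0, 0.2, -0.4]
opening: 0.0351
```

Request:
play_rows(increments=[[[0,0,0,0],[0,0,0,0],[0,0,0,0],[0,0,0,0],[0,0,0,0]]], jaw=0.9)

```text
t: 16.1
tool_pos: [0.5948, 0.1221, 0.0694]
orientation: [3.127, 0.216, 0.01]
force: [-0.9, -2.1, 6.1]
opening: 0.012
```

```bash
python3 st.py 20
```

```text
t 16.10 pos [0.5948 0.1221 0.0694] board(mm) [ 4.5  1.5 69.4] tipz 58.4 F [-0.9 -2.1  6.1] yaw 7.90 open 12.0 tilt [ 0.0069 -0.0063]
```

Request:
play_rows(increments=[[[0.4,0,0,0],[1,0,0,0],[2,0,0,0],[3.2,0,0,0],[4.35,0,0,0]]])

```text
t: 16.6
tool_pos: [0.6384, 0.1285, 0.0694]
orientation: [3.128, 0.216, 0.01]
force: [-0.2, 0.5, 1.7]
opening: 0.0119
```

Request:
play_rows(increments=[[[0,0,0,0],[0,0,0,0]]])

```text
t: 16.8
tool_pos: [0.6389, 0.1285, 0.0694]
orientation: [3.128, 0.216, 0.01]
force: [0.5, 0.3, 1.4]
opening: 0.012
```

```bash
python3 st.py 21 wrist;python3 - <<'E'
import cv2
im=cv2.imread('pics/wrist21.png')
cv2.imwrite('pics/w21c.png',cv2.resize(im[230:470,220:440],None,fx=3,fy=2.5,interpolation=cv2.INTER_CUBIC))
E
```

```text
t 16.80 pos [0.6389 0.1285 0.0694] board(mm) [  4.7 -43.   69.4] tipz 58.4 F [0.5 0.3 1.4] yaw 7.91 open 12.0 tilt [ 0.0071 -0.006 ]
```

View pics/w21c.png

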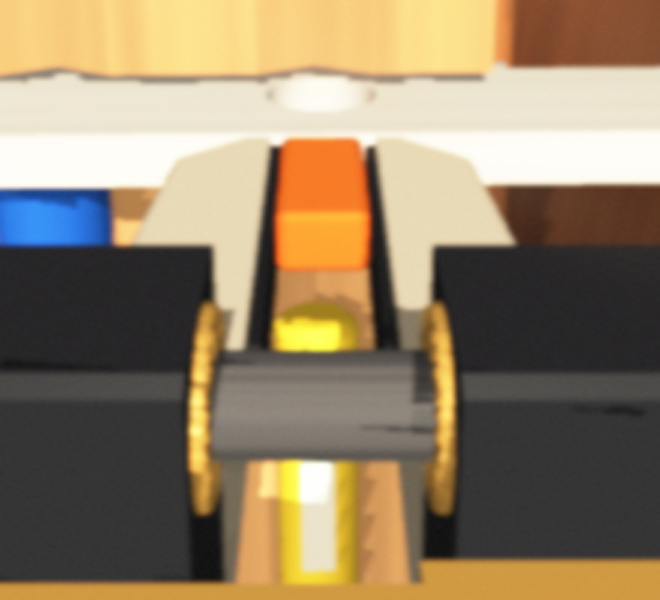

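Request:
play_rows(increments=[[[-0.08,0,0,0],[-0.1,0,0,0],[-0.1,0,0,0]]])

```text
t: 17.15
tool_pos: [0.6372, 0.1283, 0.0694]
orientation: [3.128, 0.216, 0.01]
force: [-0.4, -0.0, 2.1]
opening: 0.0121
```

```bash
python3 st.py 22 wrist;python3 - <<'E'
import cv2
im=cv2.imread('pics/wrist22.png')
cv2.imwrite('pics/w22c.png',cv2.resize(im[230:470,220:440],None,fx=3,fy=2.5,interpolation=cv2.INTER_CUBIC))
E
```

```text
t 17.15 pos [0.6372 0.1283 0.0694] board(mm) [  4.7 -41.4  69.4] tipz 58.4 F [-0.4 -0.   2.1] yaw 7.91 open 12.1 tilt [ 0.0067 -0.0061]
```

View pics/w22c.png

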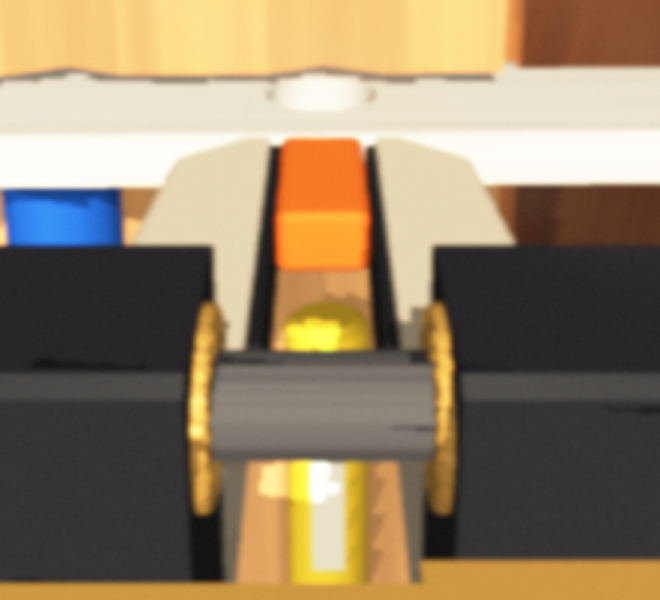

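Request:
play_rows(increments=[[[0,0,0,0],[0,0,0,0],[0,0,-0.5,0],[0,0,-3,0],[0,0,-4.8,0]]], jaw=2.2)

```text
t: 17.7
tool_pos: [0.6368, 0.1286, 0.1184]
orientation: [3.128, 0.216, 0.009]
force: [0.8, 0.3, 0.8]
opening: 0.0217
```

Request:
play_rows(increments=[[[0,4.5,0,0],[0,9,0,0],[0,13.5,0,0],[0,17.9,0,0],[0,17.9,0,0]]], jaw=0)

```text
t: 18.2
tool_pos: [0.6619, -0.0545, 0.1202]
orientation: [3.126, 0.208, 0.01]
force: [-0.1, 0.6, 0.2]
opening: 0.0005
```

Request:
play_rows(increments=[[[0,0,2.5,0],[0,0,4,0],[0,0,4,0]]])

```text
t: 18.5
tool_pos: [0.6596, -0.0539, 0.0766]
orientation: [3.128, 0.209, 0.001]
force: [-0.2, -0.8, -1.2]
opening: 0.0005
```

```bash
python3 st.py 23 wrist side;python3 - <<'E'
import cv2
im=cv2.imread('pics/side23.png')
cv2.imwrite('pics/s23c.png',cv2.resize(im[180:300,220:400],None,fx=4.2,fy=4.2,interpolation=cv2.INTER_CUBIC))
E
```

```text
t 18.50 pos [ 0.6596 -0.0539  0.0766] board(mm) [-178.8  -38.2   76.6] tipz 65.6 F [-0.2 -0.8 -1.2] yaw 7.64 open 0.5 tilt [ 0.0011 -0.007 ]
```

View pics/wrist23.png

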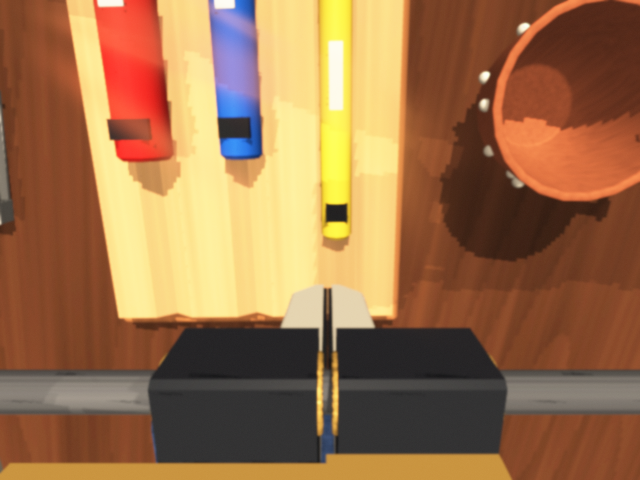

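View pics/s23c.png

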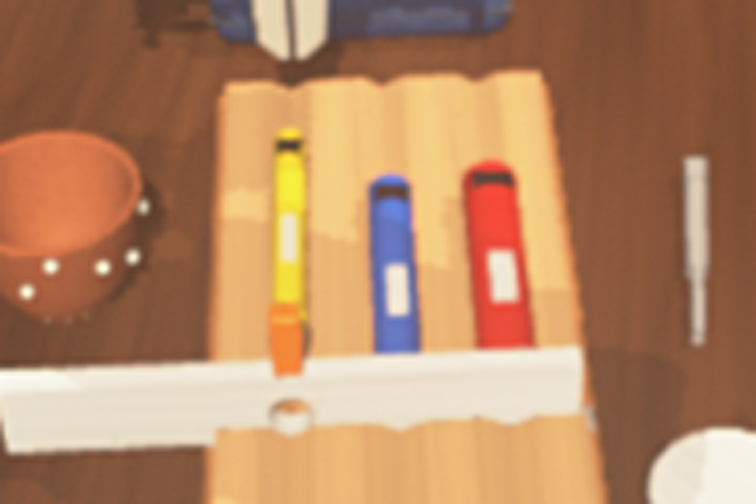

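Request:
play_rows(increments=[[[0.3,0,2,-0.005],[0.3,0,3.75,-0.005],[0.3,0,3.75,-0.005],[0.3,0,3.75,-0.005]]])

```text
t: 19.0
tool_pos: [0.6637, -0.0534, 0.0407]
orientation: [3.127, 0.218, 0.004]
force: [0.3, 0.4, 1.8]
opening: 0.0005
```

```bash
python3 st.py 24 wrist
```

```text
t 19.00 pos [ 0.6637 -0.0534  0.0407] board(mm) [-179.   -42.3   40.7] tipz 29.7 F [0.3 0.4 1.8] yaw 7.97 open 0.5 tilt [ 0.0029 -0.0073]
```

View pics/wrist24.png

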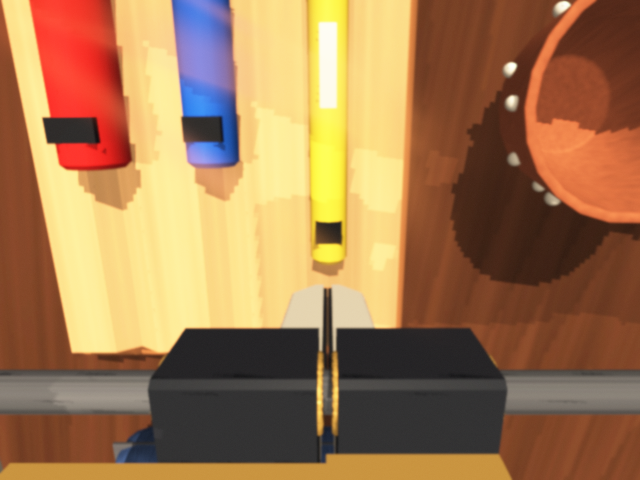

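Request:
play_rows(increments=[[[0,-0.6,0.15,0],[0,-1.2,0.15,0],[0,-1.7,0.15,0],[0,-2.2,0.15,0],[0,-2.7,0.15,0]]])

```text
t: 19.55
tool_pos: [0.6609, -0.0263, 0.0404]
orientation: [3.126, 0.218, 0.007]
force: [0.3, -0.6, 0.6]
opening: 0.0006
```

Request:
play_rows(increments=[[[0,-0.5,0,0],[0,-1,0,0],[0,-1.5,0,0],[0,-2.0,0,0],[0,-2.0,0,0]]])

```text
t: 20.05
tool_pos: [0.6579, -0.0058, 0.0402]
orientation: [3.126, 0.219, 0.007]
force: [0.2, -0.6, -0.3]
opening: -0.0
```

```bash
python3 st.py 25 wrist side;python3 - <<'E'
import cv2
im=cv2.imread('pics/side25.png')
cv2.imwrite('pics/s25c.png',cv2.resize(im[180:300,220:400],None,fx=4.2,fy=4.2,interpolation=cv2.INTER_CUBIC))
E
```

```text
t 20.05 pos [ 0.6579 -0.0058  0.0402] board(mm) [-131.   -43.2   40.2] tipz 29.2 F [ 0.2 -0.6 -0.3] yaw 8.01 open -0.0 tilt [ 0.0049 -0.0074]
```

View pics/s25c.png

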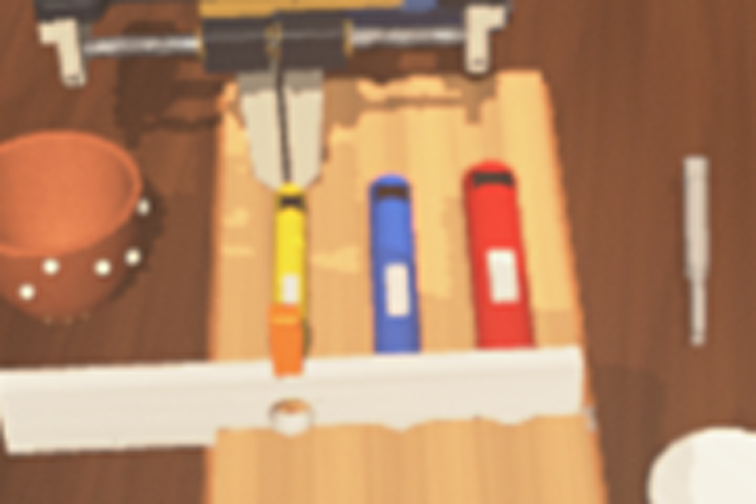

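View pics/wrist25.png

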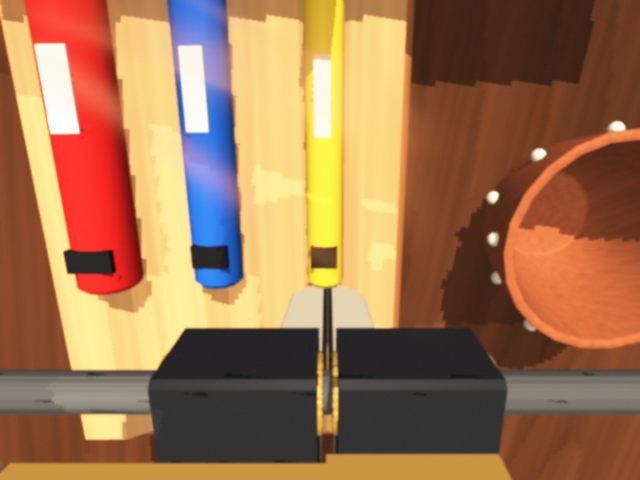

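Now into the hole, watching force.

Request:
play_rows(increments=[[[-0.05,-0.3,0,0],[-0.1,-0.5,0,0],[-0.1,-0.7,0,0],[-0.1,-0.9,0,0],[-0.1,-1.1,0,0]]])

```text
t: 20.65
tool_pos: [0.6555, 0.0045, 0.0401]
orientation: [3.126, 0.218, 0.007]
force: [0.6, -0.7, -0.0]
opening: 0.0002
```

```bash
python3 st.py 26 side;python3 - <<'E'
import cv2
im=cv2.imread('pics/side26.png')
cv2.imwrite('pics/s26c.png',cv2.resize(im[180:300,220:400],None,fx=4.2,fy=4.2,interpolation=cv2.INTER_CUBIC))
E
```

```text
t 20.65 pos [0.6555 0.0045 0.0401] board(mm) [-120.5  -42.3   40.1] tipz 29.1 F [ 0.6 -0.7 -0. ] yaw 7.99 open 0.2 tilt [ 0.0051 -0.0077]
```

View pics/s26c.png

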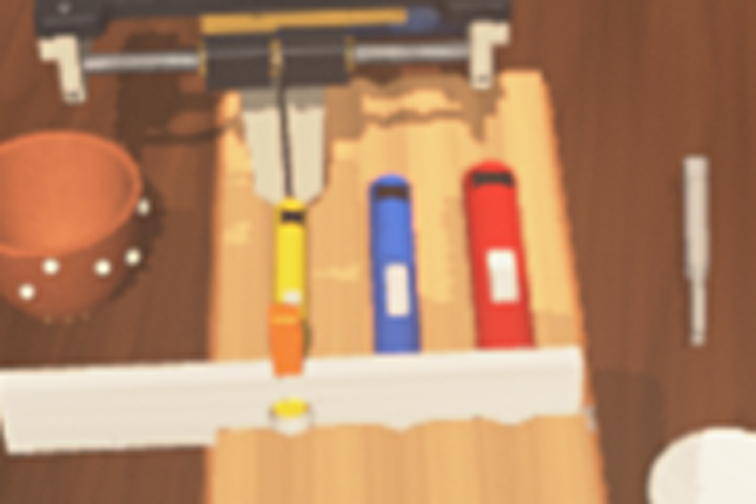

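Request:
play_rows(increments=[[[0,-0.6,0,0],[0,-1.2,0,0],[0,-1.8,0,0],[0,-2.4,0,0],[0,-3.0,0,0]]])

```text
t: 21.2
tool_pos: [0.6512, 0.0352, 0.0399]
orientation: [3.126, 0.219, 0.007]
force: [1.0, -0.7, 0.1]
opening: 0.0003
```

Request:
play_rows(increments=[[[0,-0.6,0,0],[0,-1.2,0,0],[0,-1.8,0,0],[0,-2.4,0,0],[0,-3.0,0,0]]])

```text
t: 21.7
tool_pos: [0.6469, 0.0654, 0.0396]
orientation: [3.126, 0.219, 0.007]
force: [-0.9, 0.1, -0.1]
opening: 0.0006
```

```bash
python3 st.py 27 side wrist;python3 - <<'E'
import cv2
im=cv2.imread('pics/side27.png')
cv2.imwrite('pics/s27c.png',cv2.resize(im[180:330,220:400],None,fx=4,fy=4,interpolation=cv2.INTER_CUBIC))
E
```

```text
t 21.70 pos [0.6469 0.0654 0.0396] board(mm) [-59.  -42.2  39.6] tipz 28.6 F [-0.9  0.1 -0.1] yaw 8.02 open 0.6 tilt [ 0.0049 -0.0075]
```

View pics/s27c.png

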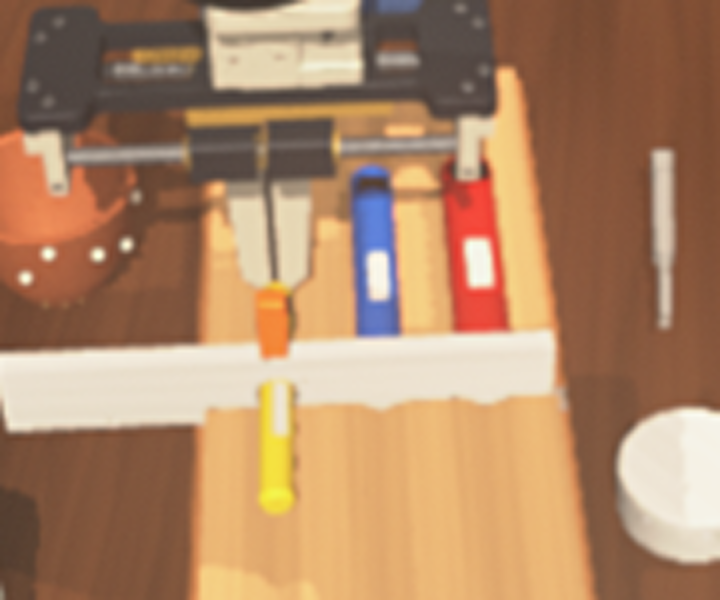

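View pics/wrist27.png

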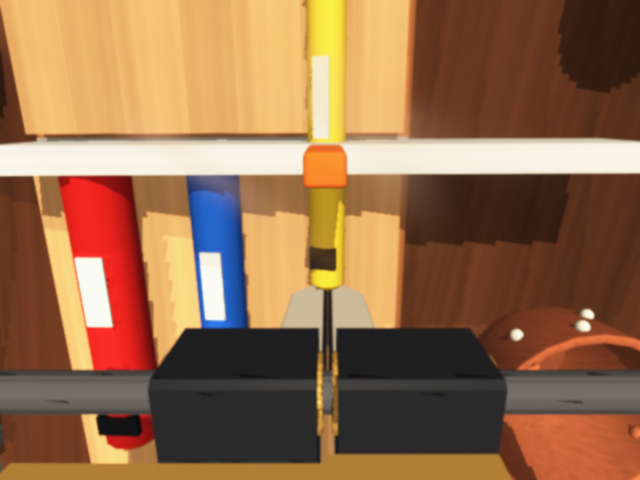

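Request:
play_rows(increments=[[[0,-0.6,0,0],[0,-1.2,0,0],[0,-1.8,0,0],[0,-2.4,0,0],[0,-2.8,0,0]]])

```text
t: 22.3
tool_pos: [0.6428, 0.0942, 0.0393]
orientation: [3.126, 0.221, 0.007]
force: [0.6, -0.0, 0.1]
opening: 0.0007
```

Request:
play_rows(increments=[[[0,-0.3,0,0],[0,-0.6,0,0],[0,-0.7,0,0],[0,-0.7,0,0]]])

```text
t: 22.7
tool_pos: [0.6418, 0.1013, 0.0393]
orientation: [3.126, 0.221, 0.007]
force: [0.7, 0.1, 0.6]
opening: 0.0004
```

```bash
python3 st.py 28 side wrist;python3 - <<'E'
import cv2
im=cv2.imread('pics/side28.png')
cv2.imwrite('pics/s28c.png',cv2.resize(im[180:330,220:400],None,fx=4,fy=4,interpolation=cv2.INTER_CUBIC))
E
```

```text
t 22.70 pos [0.6418 0.1013 0.0393] board(mm) [-22.7 -42.2  39.3] tipz 28.3 F [0.7 0.1 0.6] yaw 8.09 open 0.4 tilt [ 0.0049 -0.0072]
```

View pics/s28c.png

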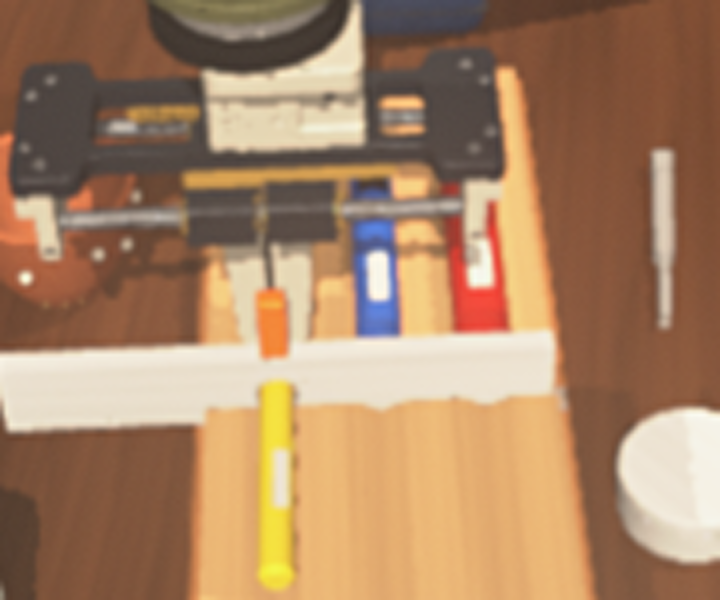

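View pics/wrist28.png

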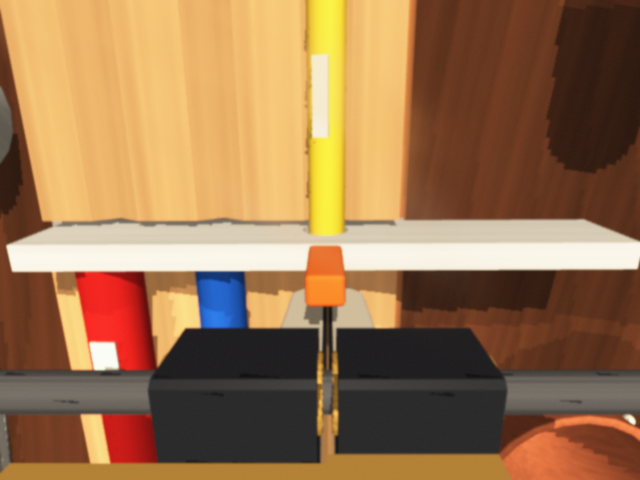

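Request:
play_rows(increments=[[[0,0.7,0,0],[0,2,0,0],[0,3,-2,0],[0,3,-6,0],[0,3,-10,0]]])

```text
t: 23.3
tool_pos: [0.6448, 0.0702, 0.1395]
orientation: [3.126, 0.218, 0.003]
force: [1.3, 0.0, 0.2]
opening: 0.0008
```

Request:
play_rows(increments=[[[0,4,-4,0],[0,8,-8,0],[0,12,-8,0],[0,16,-8,0],[0,16,-8,0]]])

```text
t: 23.8
tool_pos: [0.667, -0.0947, 0.2216]
orientation: [3.124, 0.208, 0.005]
force: [-0.3, 0.9, -0.4]
opening: 0.0006
```

Request:
play_rows(increments=[[[0,0,0,0],[0,0,0,0],[0,0,0,0]]])

```text
t: 24.1
tool_pos: [0.6668, -0.0939, 0.2214]
orientation: [3.125, 0.21, 0.004]
force: [0.5, -0.1, 0.4]
opening: 0.0006
```

Run:
```python
from st import *
st()
p,im=pic('wrist','wrist29.png');print(p)
p2,im2=pic('side','side29.png');pic('scene','scene29.png')
cv2.imwrite('pics/s29c.png',cv2.resize(im2[180:360,220:400],None,fx=3.3,fy=3.3,interpolation=cv2.INTER_CUBIC))
# predicted pixel of hook tail/front if tail at -14.2
print(proj(p2,[W(.1058,-.0425,.0287)]), [220,180])
```

```text
t 24.10 pos [ 0.6668 -0.0939  0.2214] board(mm) [-219.5  -39.8  221.4] tipz 210.4 F [ 0.5 -0.1  0.4] yaw 7.68 open 0.6 tilt [ 0.0033 -0.0098]
{'K': array([[417.42930376,   0.        , 327.14626515],
       [  0.        , 417.42930376, 240.11654005],
       [  0.        ,   0.        ,   1.        ]]), 'k1': -0.0021340564789153944, 'eye': array([ 0.65762331, -0.01746194,  0.3755713 ]), 'orientation': array([-0.28549896, -0.02095512,  0.13256432])}
[[288.90642519 323.90430551]] [220, 180]
```

View pics/s29c.png

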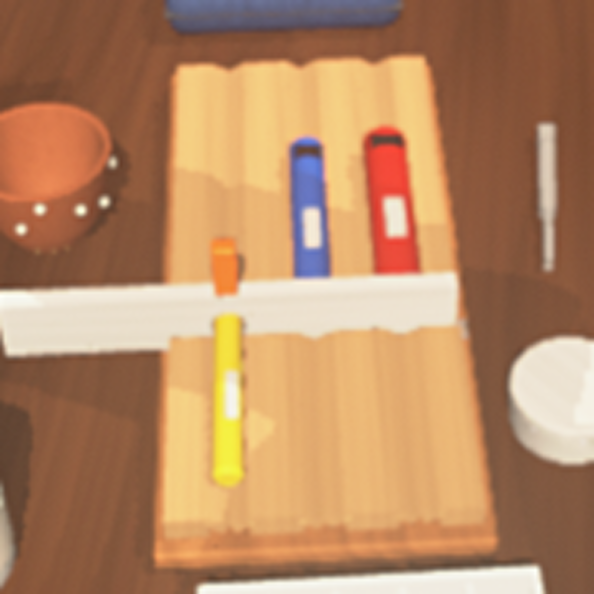

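View pics/wrist29.png

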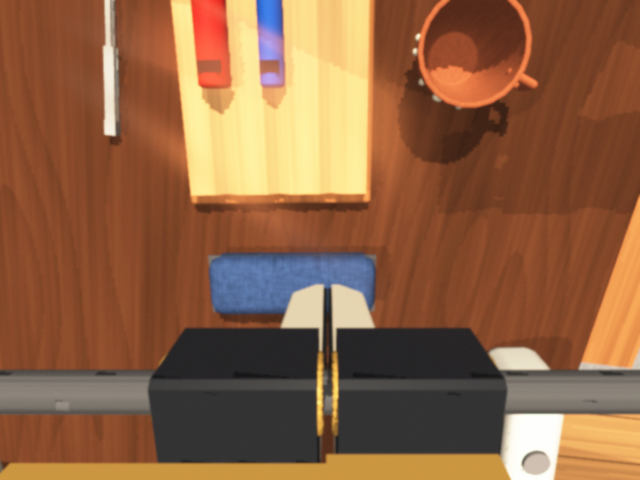

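View pics/scene29.png

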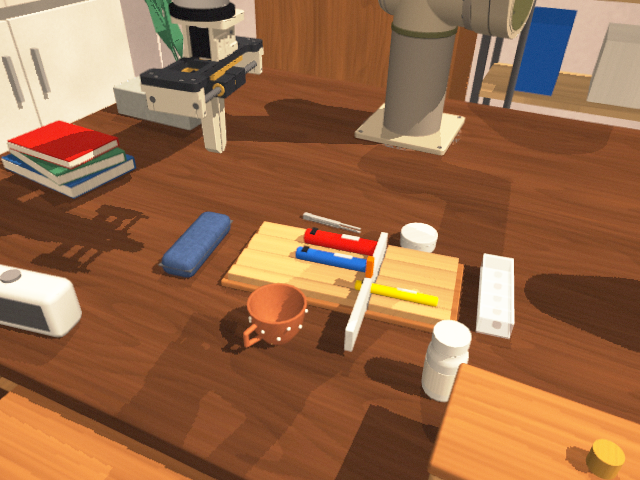

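```bash
python3 -c "
from plant import *
print(close_job())"
```

```text
the job is handed in; nothing more can be done
None
```

The job is done and handed in at about 24 s of the 72 s allowed; no verdict was reported back.

- **Red hook:** I slid the plate by its fin until the hole faced red, then pushed red. It stopped against the plate at about 6 N and did not go in.
- **Blue hook:** I did the same with blue. It also stopped; a firmer push raised the force to 11 N with almost no movement.
- **Yellow hook:** With the hole at yellow, it went through with no noticeable force. By the tool position, about 14 mm is left on the pushing side.

In the last side picture, the front end of yellow lies within a pixel of where a 14 mm remainder would put it. Red and blue lie in their grooves in front of the plate. In the last pictures I could see no change in the teacup, bottle, pill box, tweezers, glasses case or balm tin. The gripper is well clear above the board.

Two checks disagreed slightly. My first estimate of the board's sideways position was 1–2 mm off from the later close views. The last adjustment at yellow also moved the plate 1.6 mm instead of 1 mm, leaving it about 0.5 mm past centre. I corrected the offset at blue and yellow by eye, and the 0.5 mm did not hinder the yellow hook.

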